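# Wedge the tapering lid home on the dice box

## Task

The game is over and the five dice are back in the well of the beech dice box: close it with the lid that narrows towards one end, not the rectangular one, which stays where it is. Set the lid flat on the deck at the wide, robot-side end of the two converging dovetail rails, between them and narrow end first, then push it firmly along the rails until it wedges tight over the dice, and let go.

Things in the scene. Friction and masses are not known exactly. Their poses are not given: they have to be found in the camera images.
- taper_lid: Right lid: loose beech plate (0.08-0.17 kg), 100 mm long, 12 thick, a symmetric trapezium in plan: underside 104 mm wide at x=-50, 72 at x=+50; long edges dovetailed, leaning in 20 degrees, so the top is 4.4 mm narrower a side. Round knob, 26 mm diameter, at its centre from z=12 to 46: grip it in any direction. Starts flat on the table. Origin: centre of underside; +x to the narrow end, z up.
- dice_box: Beech box fixed to the table, 200 (x) by 150 mm (y), flat deck at z=35. Two darker dovetail rails, 13 mm high, run on the deck from x=-50 to 97 and converge to +x with the lid's taper and undercut: 115 mm apart at deck level at x=-50, 68 at x=97, open at both ends, no end stop. Well with five blue dice at x=2 to 72, y within 25; deck bare before x=-50. Origin: centre of underside; z up.
- way_home (a point): Point on the box's deck (x=35, y=0, z=35 mm in its frame, same axes) where the lid's origin is when both rails stop it; a firm push (10-20 N) moves it on about 1 mm. Each 10 mm short leaves 1.6 mm slack a side. 80 mm short, the lid lies wholly on the deck and can be lowered in from above with 8 mm to spare a side; nearer than 28 mm it cannot. Pushed freely from behind the knob it centres itself.
- square_lid: Wrong lid, to be left alone: a loose rectangular beech plate 100 mm (x) by 90 mm (y), 12 mm thick, with the same round knob. Origin: centre of the underside.
Things that resemble listed ones, but are neither listed nor needed, are in the scene too. Leave any green or orange look-alike of the taper_lid alone.

How it is judged:
On the way, in this order (a step that is already met when the one before it is completed fails the run):
1. the tapering lid lies on the deck in the way, still at least 23 mm short of home (x of taper_lid in the frame of dice_box between -0.1 and 0.012 m and y of taper_lid in the frame of dice_box between -0.02 and 0.02 m and z of taper_lid in the frame of dice_box between 0.03 and 0.041 m), for 0.1 s.
2. the lid is pushed tight between the rails: within 10 mm of home, pressing on the box with more than 4 N (x of taper_lid in the frame of dice_box above 0.025 m and contact force between taper_lid and dice_box above 4 N), for 0.05 s.
At the end, for the whole second after the job is handed in: The tapering lid is at rest, flat on the deck (within 5 mm) between the rails, not more than 10 mm short of the place where it first touches both rails and not more than 15 mm past it, centred within 10 mm and in line with the way within 10 degrees (x of taper_lid in the frame of dice_box between 0.025 and 0.05 m and y of taper_lid in the frame of dice_box between -0.01 and 0.01 m and z of taper_lid in the frame of dice_box between 0.03 and 0.04 m and angle between the x axis of taper_lid and the x axis of dice_box, either way round below 0.17 rad and angle between taper_lid's own z axis and vertical below 0.12 rad and linear speed of taper_lid below 0.02 m/s).
It fails at once if the rectangular lid is moved more than 30 mm (distance of square_lid from where it was at the start of the episode above 0.03 m).
It also fails if it takes over 45 s, if anything falls off the work surface, if the arm or the gripper's body presses on something with over 40 N, if the wrist force passes 120 N, or if a joint passes its speed limit or range.

## Robot

A 6-joint arm with a two-finger parallel gripper is mounted at the origin on the work surface. World frame = base frame: x ahead of the robot, y to its left, z up, the work surface at z = 0. Lengths are in m, angles in rad, forces in N, time in s.
With the tool pointing down it reaches from about 0.35 to 0.925 m from the base axis. Payload 6.4 kg.
Tool frame: the origin (TCP) lies at the very end of the fingers, on their centre line; the grasp point (between the pads) lies 19 mm behind it; z points along the fingers, y is the line along which they close (so a half turn about z gives the same grasp; the last joint's range is limited). The gripper opens to 85 mm and grips with 20 to 120 N. Pads are 22 mm wide; open, the fingers measure 114 mm over their backs; the gripper's body (76 mm by 85 mm) begins 54 mm behind the grasp point. The pads swing forward as they close: fully open they stand 13 mm farther back than shut.
Start: joints at [1.013, 0.245, 1.558, -0, 1.339, -0.174], TCP at [0.243, 0.603, 0.202] pointing down, gripper open.
Joint ranges: [-3.13, 3.13], [-1.02, 2.26], [0.13, 2.54], [-0.95, 4.09], [0.21, 2.88], [-2.74, 2.74]. Speed limits (rad/s): [2.57, 2.57, 3.14, 3.14, 3.14, 3.14].

## Interface

Orientations are given as [roll, pitch, yaw] about the fixed x, y, z axes, in that order (R = Rz(yaw) Ry(pitch) Rx(roll)).
In Python, from rig import ctrl gives the robot as it stands. Calls block until the motion is done:
- ctrl.move_pose(position, orientation): joint-space move of the TCP to a pose.
- ctrl.move_linear(position, v=0.15, rot=None): straight line of the TCP; rot=None keeps the orientation; v is the mean speed in m/s.
- ctrl.goto_joints(angles): joint-space move.
- ctrl.command_gripper(opening, f_grip=None): finger opening in m; f_grip is the grip in N (None keeps the last); returns when the fingers have stopped.
- ctrl.hold(seconds).
- ctrl.ik(position, orientation): joint angles nearest the present ones, or None.
- ctrl.camera(name): name is "side" or "top" or "wrist"; returns (picture, depth): 480x640x3 uint8, red, green, blue; 480x640 float32, m along the optical axis (not along the pixel's ray), 0 where there is no reading.
- ctrl.camera_model(name): a dict with "fovy" (degrees; the focal length in pixels is half the picture's height over the tangent of half this angle, whatever the lens; pixels are square), "cx", "cy" (the principal point, pixels), "view" (4x4, takes a point from world to camera coordinates). Camera axes: x right, y down, z forward; pixel columns grow to the right and rows downward; lengths in m; the calibration is good to about 2 mm. A picture is of the moment at which its call begins: read the wrist's pose just before it. camera_model takes no time and is no camera call; for the wrist camera it gives the pose at the moment of the call.
A pose or a line that the arm cannot do raises ctrl.Unreachable and nothing moves.
- ctrl.close_job(): hands the job in; it is judged then, once.
Readings, each from a call of its own:
- ctrl.get_clock(): time.
- ctrl.get_joints(): joint angles.
- ctrl.get_joint_velocities(): joint speeds.
- ctrl.get_tau(): joint torques, N m.
- ctrl.get_tcp_pos(): TCP position.
- ctrl.get_tool_rot(): TCP orientation.
- ctrl.get_ft_force(): force on the tool from outside, world axes, zero at the start.
- ctrl.get_torque(): the same for the moment, N m.
- ctrl.get_finger_gap(): finger opening in m.
- ctrl.get_grip_force(): force on a finger pad.
Only numpy, scipy, OpenCV 4.12 (cv2) and the standard library are available. Lean on these libraries where they do the work, as an engineer would, in place of code of your own. Each camera call takes 0.05 s, during which the arm holds its last target. There are 200 camera calls.

## Working session

There is one attempt and no reset: what is moved stays moved. The work goes in short steps, each a Python script; the robot and the scene stay as the last script left them, time stands still between calls to the robot, and variables do not carry over. Pictures are saved under pics/ and viewed, at most 10 in all, crops included, and the job is handed in when it is done.

```bash
ls; mkdir -p pics; python3 - <<'E'
from rig import ctrl
import cv2,numpy as np
for n in ("top","side"):
    p,d=ctrl.camera(n); cv2.imwrite(f"pics/{n}0.png",p[:,:,::-1]); np.savez(f"{n}0.npz",p=p,d=d)
    print(n,ctrl.camera_model(n),(d>0).mean())
print(ctrl.get_tool_rot(),ctrl.get_clock())
E
```

```text
pics
top {'fovy': 43.890523414655284, 'cx': 325.24922409245187, 'cy': 240.98213520528782, 'view': array([[ 0.01471578, -0.99985357, -0.00873423, -0.0305308 ],
       [-0.98224764, -0.01282181, -0.18715015,  0.41820192],
       [ 0.18701075,  0.01133324, -0.98229249,  1.37394992],
       [ 0.        ,  0.        ,  0.        ,  1.        ]])} 0.996181640625
side {'fovy': 57.03249776316539, 'cx': 313.68372855035926, 'cy': 241.19791199474275, 'view': array([[ 0.9852896 , -0.17029718,  0.01425723, -0.40956231],
       [-0.12162345, -0.75738715, -0.64153912,  0.06897093],
       [ 0.12005054,  0.63036781, -0.76695781,  1.00650806],
       [ 0.        ,  0.        ,  0.        ,  1.        ]])} 0.9961165364583333
[-3.13984687e+00 -3.06431799e-04  2.75774101e+00] 0.1
```

View pics/top0.png

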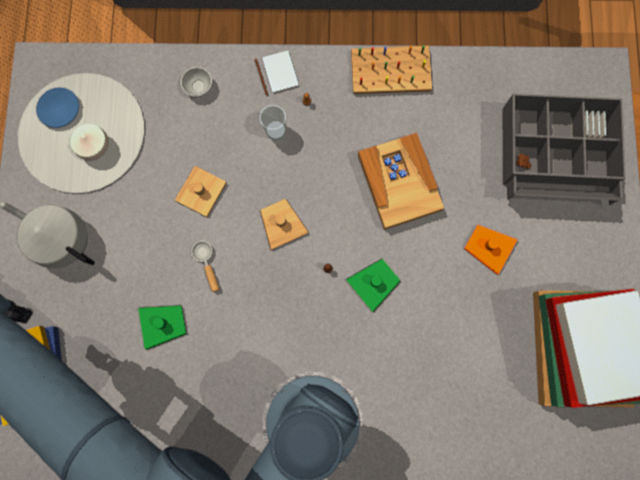

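View pics/side0.png

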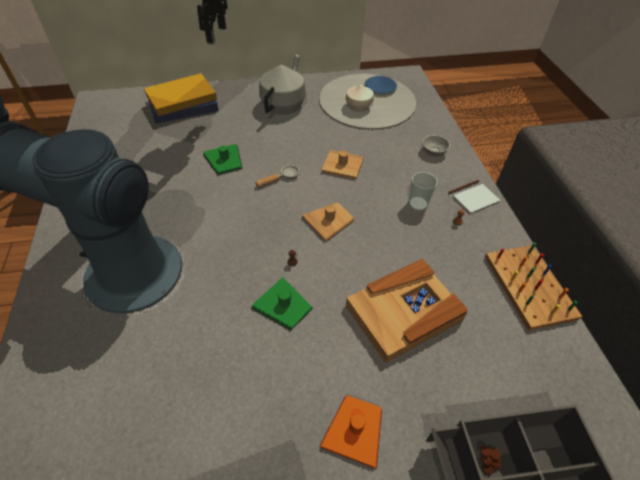

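The top view shows the taper lid at about (283,223) with its narrow end up. The rectangular lid is at (201,190), and the box is at (400,180) with its open, wide end at the bottom (415,212). Next I'll measure them from depth and colour.

```bash
cat > h.py <<'E'
import numpy as np,cv2
def world(d,m):
    f=240/np.tan(np.radians(m["fovy"]/2)); v,u=np.mgrid[0:480,0:640]
    c=np.stack([(u-m["cx"])/f*d,(v-m["cy"])/f*d,d],-1)
    T=np.linalg.inv(m["view"]); return c@T[:3,:3].T+T[:3,3]
def cast(px,m,z):
    f=240/np.tan(np.radians(m["fovy"]/2)); px=np.atleast_2d(px).astype(float)
    r=np.c_[(px[:,0]-m["cx"])/f,(px[:,1]-m["cy"])/f,np.ones(len(px))]
    T=np.linalg.inv(m["view"]); r=r@T[:3,:3].T; o=T[:3,3]
    return o+r*((z-o[2])/r[:,2])[:,None]
E
python3 - <<'E'
from rig import ctrl
from h import *
for n,rois in (("top",dict(taper=(250,190,70,70),sq=(165,155,75,70),box=(345,120,110,115))),("side",dict(taper=(295,190,70,60),sq=(315,145,55,40),box=(335,250,145,120)))):
    q=np.load(n+"0.npz"); m=ctrl.camera_model(n); W=world(q["d"],m)
    hsv=cv2.cvtColor(q["p"],cv2.COLOR_RGB2HSV)
    print(n,"table z",np.median(W[150:300,250:340,2]), "std",W[255:265,300:320,2].std())
    for k,(x,y,w,h) in rois.items():
        s=np.zeros((480,640),bool); s[y:y+h,x:x+w]=1
        wood=(s&(hsv[...,1]>90)&(hsv[...,2]>60)).astype(np.uint8)
        c=max(cv2.findContours(wood,0,2)[0],key=cv2.contourArea)
        z0=.035 if k=="box" else .012
        ap=cv2.approxPolyDP(c,4,True)[:,0]
        print(k,cv2.contourArea(c),ap.tolist(),"\n",cast(ap,m,z0).round(4)[:,:2].tolist())
        if k!="box":
            kn=s&(W[...,2]>.035)&(W[...,2]<.06); print(" knob",kn.sum(),W[kn].mean(0).round(4))
        else:
            r=s&(W[...,2]>.027)&(W[...,2]<.06); P=W[r][:,:2].astype(np.float32); print(" rect",cv2.minAreaRect(P))
E
```

```text
top table z 2.3230115558603437e-05 std 0.1736195850415353
taper 1375.5 [[285, 199], [261, 210], [271, 249], [307, 233]] 
 [[0.5274, 0.0759], [0.4989, 0.1339], [0.4024, 0.1063], [0.4429, 0.0202]]
 knob 93 [0.47   0.0839 0.0445]
sq 1415.5 [[194, 166], [175, 200], [206, 216], [225, 181]] 
 [[0.6091, 0.3044], [0.5215, 0.3463], [0.4821, 0.2679], [0.5714, 0.2255]]
 knob 96 [0.5468 0.2846 0.0444]
box 5138.0 [[416, 133], [358, 152], [384, 228], [443, 208]] 
 [[0.6929, -0.2441], [0.6422, -0.1016], [0.4528, -0.1645], [0.5037, -0.3062]]
 rect ((0.5759947299957275, -0.20502227544784546), (0.2020595669746399, 0.15246234834194183), 19.296890258789062)
side table z -0.0003683563828924541 std 0.05805300166735095
taper 1088.0 [[337, 202], [302, 215], [325, 241], [353, 220]] 
 [[0.4999, 0.1344], [0.4035, 0.1031], [0.4447, 0.0101], [0.5265, 0.0662]]
 knob 88 [0.4686 0.0805 0.0432]
sq 824.0 [[330, 150], [322, 171], [355, 178], [363, 157]] 
 [[0.5231, 0.3452], [0.4835, 0.2589], [0.5671, 0.2169], [0.6101, 0.2999]]
 knob 64 [0.5453 0.2817 0.0433]
box 7030.5 [[422, 258], [347, 297], [347, 308], [385, 362], [461, 321], [466, 313]] 
 [[0.6477, -0.0928], [0.4574, -0.167], [0.4516, -0.1932], [0.4969, -0.3207], [0.6735, -0.2605], [0.6909, -0.2445]]
 rect ((0.5743305087089539, -0.2049940675497055), (0.20265249907970428, 0.1520843803882599), 18.879411697387695)
```

```bash
python3 - <<'E'
from rig import ctrl
from h import *
pi=np.pi
for yb in (0,pi):
  try: print(yb,[np.round(ctrl.ik([x,y,z],[pi,0,a+yb]),2) for x,y,a,z in ((.469,.083,.43,.04),(.53,-.22,.333,.08),(.469,.083,.43,.25))])
  except Exception as e: print(yb,e)
yb=pi
for n,(x,y,a) in dict(wbox=(.50,-.205-.02,.333),wlid=(.42,.083,.43)).items():
    ctrl.move_pose([x,y,.27],[pi,0,a+yb]); 
    ctrl.hold(.2)
    m=ctrl.camera_model("wrist"); p,d=ctrl.camera("wrist"); np.savez(n+".npz",p=p,d=d,**{k:m[k] for k in m})
    cv2.imwrite(f"pics/{n}.png",p[:,:,::-1]); T=np.linalg.inv(m["view"]); print(T[:3,3],T[:3,2],ctrl.get_tcp_pos(),ctrl.get_clock())
E
python3 -c "
import cv2,numpy as np
cv2.imwrite('pics/w2.png',cv2.resize(np.hstack([cv2.imread('pics/wbox.png'),cv2.imread('pics/wlid.png')]),(800,300)))"
```

```text
0 [array([-0.06,  0.06,  2.1 , -0.  ,  0.99,  1.08]), array([-0.59,  0.21,  1.84, -0.  ,  1.09,  0.65]), array([-0.06, -0.22,  1.94, -0.  ,  1.42,  1.08])]
3.141592653589793 [array([-0.06,  0.06,  2.1 ,  0.  ,  0.99, -2.06]), array([-0.59,  0.21,  1.84,  0.  ,  1.09, -2.49]), array([-0.06, -0.22,  1.94,  0.  ,  1.42, -2.06])]
[ 0.43716911 -0.24700544  0.44263395] [ 0.24872594  0.08662082 -0.96469282] [ 0.500124   -0.22474494  0.26998356] 3.4
[0.35983562 0.05403717 0.44263832] [ 0.23916784  0.10976265 -0.96475432] [0.42034416 0.0823349  0.26993554] 4.8583
```

View pics/w2.png

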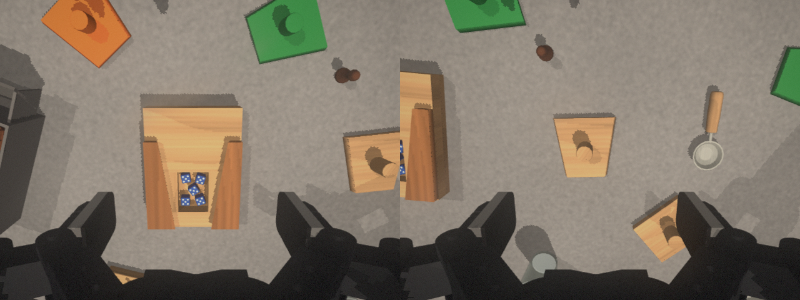

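The wrist views show the box at (193,165), with its wide end up and rails on both sides. They also show the taper lid at (585,147), wide end up, with its knob at the centre. Both are clear, so I'll refine their poses.

```bash
python3 - <<'E'
from h import *
q=np.load("wlid.npz"); W=world(q["d"],q); hsv=cv2.cvtColor(q["p"],cv2.COLOR_RGB2HSV)
s=np.zeros((480,640),bool); s[170:300,235:360]=1
for t in (.006,.009):
    L=(s&(W[...,2]>t)&(W[...,2]<.06)).astype(np.uint8)
    c=max(cv2.findContours(L,0,2)[0],key=cv2.contourArea); ap=cv2.approxPolyDP(c,7,True)[:,0]; P=cast(ap,q,.012)[:,:2]; print(ap.tolist(),P.round(4).tolist())
wood=(s&(hsv[...,1]>90)&(hsv[...,2]>60)).astype(np.uint8)
c=max(cv2.findContours(wood,0,2)[0],key=cv2.contourArea); ap=cv2.approxPolyDP(c,5,True)[:,0]; P=cast(ap,q,.012)[:,:2]; print("col",ap.tolist(),P.round(4).tolist())
k=s&(W[...,2]>.042)&(W[...,2]<.05); print("knob",k.sum(),W[k].mean(0),cv2.minEnclosingCircle(W[k][:,:2].astype(np.float32)))
q=np.load("wbox.npz"); W=world(q["d"],q)
s=np.zeros((480,640),bool); s[130:385,210:410]=1
for lo,hi in ((.027,.055),(.032,.038)):
    k=s&(W[...,2]>lo)&(W[...,2]<hi); print("box",k.sum(),cv2.minAreaRect(W[k][:,:2].astype(np.float32)))
k=s&(W[...,2]>.044)&(W[...,2]<.055); n,l,st,ce=cv2.connectedComponentsWithStats(k.astype(np.uint8))
for i in range(1,n):
    if st[i,4]>300: 
        X=W[l==i][:,:2].astype(np.float32); print("rail",st[i,4],X.mean(0),cv2.minAreaRect(X),np.degrees(np.arctan2(*cv2.fitLine(X,2,0,.01,.01)[1::-1,0])))
E
```

```text
[[344, 187], [247, 189], [268, 283], [329, 280]] [[0.4032, 0.108], [0.4453, 0.0205], [0.5289, 0.0788], [0.4989, 0.1363]]
[[343, 188], [247, 190], [268, 283], [328, 281]] [[0.4045, 0.1075], [0.4463, 0.0209], [0.5289, 0.0788], [0.5004, 0.1359]]
col [[344, 187], [246, 189], [268, 283], [330, 278]] [[0.4032, 0.108], [0.4457, 0.0196], [0.5289, 0.0788], [0.4965, 0.1363]]
knob 547 [0.46955087 0.08518906 0.04643844] ((0.4701959788799286, 0.08543837815523148), 0.013013609685003757)
box 27816 ((0.5756314992904663, -0.20343652367591858), (0.20110097527503967, 0.15026342868804932), 19.19480323791504)
box 17174 ((0.5756397247314453, -0.20344126224517822), (0.20105262100696564, 0.15013715624809265), 19.240413665771484)
rail 4726 [ 0.6210306  -0.24868807] ((0.6148233413696289, -0.24557659029960632), (0.148033007979393, 0.04513920098543167), 19.517976760864258) 24.096535
rail 4736 [ 0.583274   -0.13971137] ((0.5803216695785522, -0.14596685767173767), (0.14822542667388916, 0.045146115124225616), 18.891897201538086) 14.3687315
```

```bash
python3 - <<'E'
from rig import ctrl
from h import *
pi=np.pi; al=np.radians(25.7)+pi; ab=np.radians(19.22); B=np.array([.5757,-.2035]); u=np.array([np.cos(ab),np.sin(ab)])
o=[pi,0,al]
ctrl.move_pose([.470,.0853,.10],o)
ctrl.move_linear([.470,.0853,.018],v=.1)
ctrl.command_gripper(0.0,f_grip=50); print("gap",ctrl.get_finger_gap(),ctrl.get_grip_force(),ctrl.get_tcp_pos())
ctrl.move_linear([.470,.0853,.15],v=.15); print("gap",ctrl.get_finger_gap(),ctrl.get_ft_force())
t=B-.048*u
ctrl.move_pose([*t,.15],[pi,0,ab+pi]); ctrl.hold(.2)
p,d=ctrl.camera("wrist"); cv2.imwrite("pics/held.png",p[:,:,::-1])
print(ctrl.get_clock(),ctrl.get_tcp_pos(),t)
E
```

```text
gap -0.0001437133139300988 0.0 [0.47000251 0.08529612 0.01798762]
gap 5.308845047401911e-05 [-0.41318533 -0.45967086 -0.47960017]
9.8 [ 0.53059375 -0.21825304  0.15014884] [ 0.53037545 -0.21930142]
```

View pics/held.png

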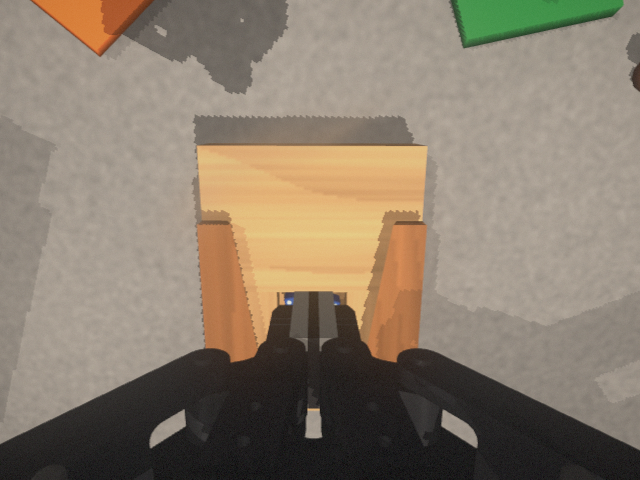

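The fingers (313,340) closed empty and the knob was not caught. I'll check where the lid is now.

```bash
cat > look.py <<'E'
from rig import ctrl
from h import *
ctrl.command_gripper(.085); ctrl.move_pose([.42,.083,.27],[np.pi,0,.43+np.pi]); ctrl.hold(.2)
m=ctrl.camera_model("wrist"); p,d=ctrl.camera("wrist"); cv2.imwrite("pics/lost.png",p[:,:,::-1])
W=world(d,m); s=np.zeros((480,640),bool); s[130:330,200:400]=1
k=s&(W[...,2]>.038)&(W[...,2]<.056); print("knob",k.sum(),cv2.minEnclosingCircle(W[k][:,:2].astype(np.float32)),W[k][:,2].max())
L=(s&(W[...,2]>.006)&(W[...,2]<.06)).astype(np.uint8)
c=max(cv2.findContours(L,0,2)[0],key=cv2.contourArea); ap=cv2.approxPolyDP(c,7,True)[:,0]; P=cast(ap,m,.012)[:,:2]; print(ap.tolist(),P.round(4).tolist())
print(ctrl.get_clock(),ctrl.get_finger_gap(),ctrl.get_tcp_pos())
E
python3 look.py
```

```text
knob 576 ((0.470242977142334, 0.08529198169708252), 0.013193070888519287) 0.04904029660574316
[[343, 188], [245, 189], [267, 283], [329, 280]] [[0.404, 0.1076], [0.4457, 0.0189], [0.5287, 0.078], [0.4984, 0.1364]]
12.125 0.0851058617474245 [0.42020121 0.08243707 0.26959244]
```

View pics/lost.png

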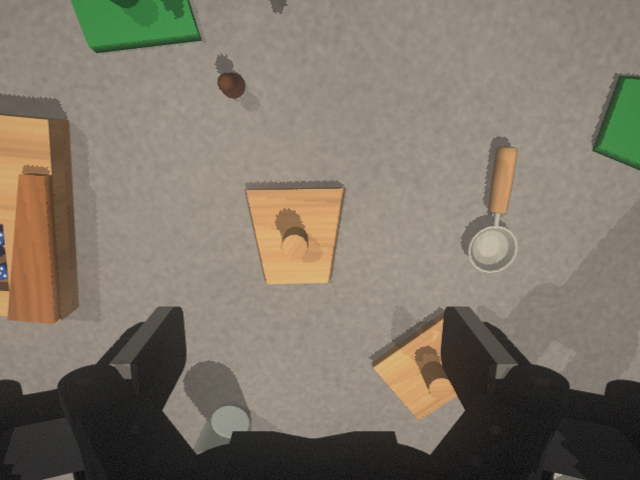

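The lid has not moved. The picture shows the open fingertips at (160,320) and (460,320). I'll check with depth where the fingertips really are relative to the reported TCP.

```bash
python3 - <<'E'
from h import *
from rig import ctrl
q=np.load("wlid.npz"); W=world(q["d"],q)
for sl in (slice(80,200),slice(440,560)):
    X=W[300:470,sl].reshape(-1,3); X=X[(X[:,2]>.15)&(X[:,2]<.6)]
    print(len(X),X.min(0),X[X[:,2]<X[:,2].min()+.01].mean(0))
p,d=ctrl.camera("wrist"); m=ctrl.camera_model("wrist")
print("TCP",ctrl.get_tcp_pos(),ctrl.get_tool_rot())
q=np.load("side0.npz"); W=world(q["d"],ctrl.camera_model("side")); X=W[0:45,185:235].reshape(-1,3); X=X[(X[:,2]>.05)&(X[:,1]<.8)]
print("side: start tcp .243,.603,.202",len(X), X[X[:,2].argsort()[:40]].mean(0) if len(X) else 0)
E
```

```text
14027 [0.35983562 0.02759114 0.31256482] [0.43619093 0.04098309 0.31865872]
14986 [0.35983562 0.05403717 0.31213591] [0.39991038 0.12062157 0.31844817]
TCP [0.4201519  0.08251878 0.26965502] [ 3.14120367e+00 -7.35699680e-04 -2.71264560e+00]
side: start tcp .243,.603,.202 892 [0.24288883 0.6023633  0.24610563]
```

```bash
python3 - <<'E'
from h import *
from rig import ctrl
for g in (.026,0):
    ctrl.command_gripper(g); z=ctrl.get_tcp_pos()
    m=ctrl.camera_model("wrist");p,d=ctrl.camera("wrist"); W=world(d,m)
    X=W[250:470,200:430].reshape(-1,3); X=X[(X[:,2]>.15)&(X[:,2]<.6)]; X=X[X[:,2].argsort()]
    print(g,z,len(X),X[:5],X[:400].mean(0),"rel z",X[[0,50,200]][:,2]-z[2])
ms=ctrl.camera_model("side");p,d=ctrl.camera("side");cv2.imwrite("pics/side_closed.png",p[:,:,::-1]); W=world(d,ms)
f=(np.linalg.norm(W[...,:2]-z[:2],axis=-1)<.05)&(W[...,2]>.1)&(W[...,2]<.5); print("side",f.sum(),np.sort(W[f][:,2])[[0,5,20]]-z[2]); print(ctrl.get_clock())
E
```

```text
0.026 [0.42000027 0.08301669 0.27002556] 25341 [[0.41094108 0.09301938 0.29911239]
 [0.42085835 0.06880203 0.29982279]
 [0.42120129 0.06895251 0.29984774]
 [0.40997285 0.09247791 0.29987803]
 [0.42141753 0.06907376 0.30016467]] [0.41523408 0.08061559 0.30492682] rel z [0.02908683 0.03235495 0.03526636]
0 [0.41998615 0.08301596 0.26999517] 31437 [[0.40858483 0.08302973 0.30232338]
 [0.41265732 0.07380171 0.30268312]
 [0.40962021 0.08004426 0.30307686]
 [0.41082476 0.07716949 0.30333373]
 [0.40908934 0.0809371  0.30335103]] [0.41116356 0.07871815 0.3073812 ] rel z [0.03232821 0.03489438 0.03764793]
side 3166 [0.02716348 0.03064979 0.03606565]
13.2917
```

The fingertips really end about 28 mm above the reported TCP, and both cameras agree. The first grasp therefore closed just above the knob, so I'll correct by 28 mm.

```bash
python3 - <<'E'
from rig import ctrl
from h import *
pi=np.pi; al=np.radians(25.7)+pi; ab=np.radians(19.22); B=np.array([.5757,-.2035]); u=np.array([np.cos(ab),np.sin(ab)])
ctrl.command_gripper(.085)
ctrl.move_pose([.470,.0853,.06],[pi,0,al])
ctrl.move_linear([.470,.0853,.005],v=.1)
for z in (-.002,-.006,-.010):
    ctrl.move_linear([.470,.0853,z],v=.04); f=ctrl.get_ft_force()
    if abs(f[2])>4: print("contact",z,f); break
ctrl.command_gripper(0.0,f_grip=50); print("gap",ctrl.get_finger_gap(),ctrl.get_grip_force(),ctrl.get_tcp_pos())
ctrl.move_linear([.470,.0853,.10],v=.15); print("gap",ctrl.get_finger_gap(),ctrl.get_ft_force())
if ctrl.get_finger_gap()>.02:
    t=B-.048*u
    ctrl.move_pose([*t,.10],[pi,0,ab+pi]); ctrl.hold(.2)
    p,d=ctrl.camera("wrist"); m=ctrl.camera_model("wrist"); np.savez("held.npz",p=p,d=d,**m); cv2.imwrite("pics/held2.png",p[:,:,::-1])
print(ctrl.get_clock(),ctrl.get_tcp_pos())
E
```

```text
gap 0.02454590801895108 49.197760820388794 [ 0.47035885  0.08524709 -0.00971879]
gap 0.024648782237585584 [ 0.82326423 -0.21376411 -2.37628571]
19.3667 [ 0.53054493 -0.21821376  0.10006451]
```

View pics/held2.png

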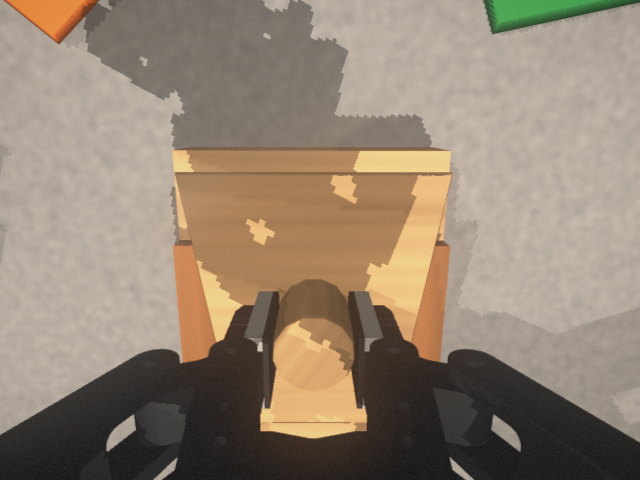

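The lid is held level and in line, with its wide end towards the robot at (312,160). Now I'll lower it, release, and push.

```bash
python3 - <<'E'
from rig import ctrl
from h import *
ab=np.radians(19.22); B=np.array([.5757,-.2035]); u=np.array([np.cos(ab),np.sin(ab)])
P=lambda x,z:[*(B+x*u),z]
f0=ctrl.get_ft_force()
ctrl.move_linear(P(-.048,.030),v=.12)
for z in np.arange(.028,.0215,-.001):
    ctrl.move_linear(P(-.048,z),v=.03); f=ctrl.get_ft_force()-f0
    if f[2]>4: break
print("down",z,f)
ctrl.command_gripper(.06); ctrl.hold(.15)
ctrl.move_linear(P(-.048,.075),v=.15)
ctrl.move_linear(P(-.105,.075),v=.2)
ctrl.command_gripper(0.0)
m=ctrl.camera_model("wrist");p,d=ctrl.camera("wrist");W=world(d,m)
k=(W[...,2]>.074)&(W[...,2]<.088)&(np.linalg.norm(W[...,:2]-(B-.048*u),axis=-1)<.03)
X=W[k][:,:2]-B; c=X.mean(0); print("knob box xy",k.sum(),c@u,c@[-u[1],u[0]],W[k][:,2].mean())
cv2.imwrite("pics/placed.png",p[:,:,::-1]); print(ctrl.get_clock(),ctrl.get_tcp_pos())
E
```

```text
down 0.023999999999999997 [-4.44681875  1.66198089 10.01494149]
knob box xy 360 -0.0419894827504945 -0.00020216653839034805 0.0815780255681777
23.5083 [ 0.47661011 -0.23804184  0.07499712]
```

View pics/placed.png

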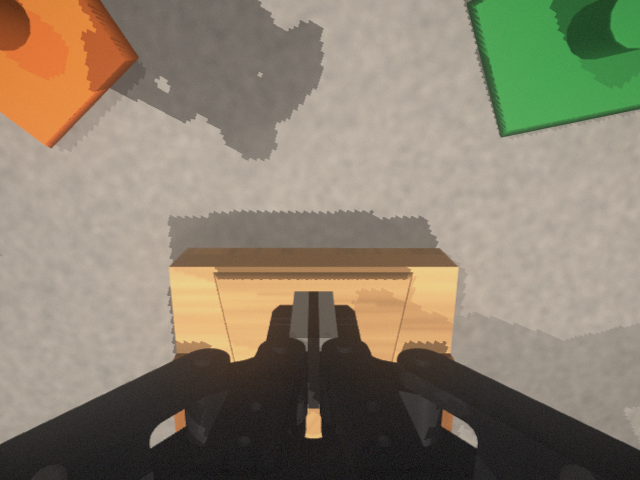

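The lid lies flat and centred on the deck; its wide edge runs from (215,272) to (411,272). The closed fingers are behind the knob, so I'll push.

```bash
python3 - <<'E'
from rig import ctrl
from h import *
ab=np.radians(19.22); B=np.array([.5757,-.2035]); u=np.array([np.cos(ab),np.sin(ab)])
P=lambda x,z:[*(B+x*u),z]
t0=ctrl.get_clock()
ctrl.move_linear(P(-.105,.027),v=.12); f0=ctrl.get_ft_force()
F=lambda:-(ctrl.get_ft_force()-f0)[:2]@u
for x in np.r_[-.08:-.005:.01, -.004:.026:.0015]:
    ctrl.move_linear(P(x,.027),v=.06); f=F()
    if f>6 or x>.008: print(round(x,4),round(f,1),ctrl.get_clock())
    if f>16 or ctrl.get_clock()>37: break
ctrl.hold(.3); print("push",F(),(ctrl.get_tcp_pos()[:2]-B)@u, ctrl.get_ft_force())
ctrl.move_linear(P(x-.04,.027),v=.1); ctrl.move_linear(P(x-.04,.10),v=.25)
m=ctrl.camera_model("wrist");p,d=ctrl.camera("wrist");W=world(d,m)
cv2.imwrite("pics/end.png",p[:,:,::-1])
m=ctrl.camera_model("top");p,d=ctrl.camera("top");W=world(d,m)
k=(W[...,2]>.074)&(W[...,2]<.088)&(np.linalg.norm(W[...,:2]-(B+.035*u),axis=-1)<.03)
c=W[k][:,:2].mean(0)-B; print("knob",k.sum(),c@u,c@[-u[1],u[0]],W[k][:,2].mean(),ctrl.get_clock())
E
```

```text
0.0095 6.3 29.3417
0.011 6.6 29.5917
0.0125 7.6 29.8417
0.014 14.3 30.0917
0.0155 21.5 30.3417
push 21.076050161380184 0.011140373930281276 [-21.23221167  -3.19881972  13.05577012]
knob 0 nan nan nan 31.7333<stdin>:18: RuntimeWarning: Mean of empty slice.
  ret = um.true_divide(
  ret = ret.dtype.type(ret / rcount)
```

View pics/end.png

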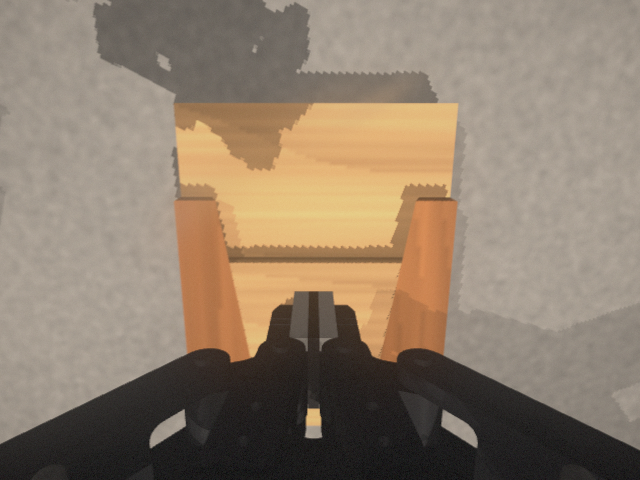

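The lid's rear edge is at row 260 between the rails, parallel to the box. I'll check its position numerically and hand in.

```bash
python3 - <<'E'
from rig import ctrl
from h import *
ab=np.radians(19.22); B=np.array([.5757,-.2035]); R=np.array([[np.cos(ab),np.sin(ab)],[-np.sin(ab),np.cos(ab)]])
X=(cast([[232,261],[402,261]],ctrl.camera_model("wrist"),.047)[:,:2]-B)@R.T
print(X, "origin x", X[:,0].mean()+.05)
if .029<X[:,0].mean()+.05<.044: print(ctrl.close_job(),ctrl.get_clock())
E
```

```text
[[-0.01880265 -0.04377976]
 [-0.01879097  0.0490727 ]] origin x 0.031203188255251445
the job is handed in; nothing more can be done
the job is handed in; nothing more can be done
```

The tapering lid is pushed tight between the rails over the dice (about 21 N; its origin reads x ≈ 31–35 mm in the box frame against 35 mm for home), released, and handed in after about 32 s; I have not seen the verdict.

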